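# Book in a parts delivery at the repair bench

## Robot

A 6-joint arm with a two-finger parallel gripper is mounted at the origin on the work surface. World frame = base frame: x ahead of the robot, y to its left, z up, the work surface at z = 0. Lengths are in m, angles in rad, forces in N, time in s.
With the tool pointing down it reaches from about 0.35 to 0.975 m from the base axis. Payload 4.9 kg.
Tool frame: the origin (TCP) lies at the very end of the fingers, on their centre line; the grasp point (between the pads) lies 19 mm behind it; z points along the fingers, y is the line along which they close (so a half turn about z gives the same grasp; the last joint's range is limited). The gripper opens to 85 mm and grips with 20 to 120 N. Pads are 22 mm wide; open, the fingers measure 114 mm over their backs; the gripper's body (76 mm by 85 mm) begins 54 mm behind the grasp point. The pads swing forward as they close: fully open they stand 13 mm farther back than shut.
Start: joints at [1.186, 0.053, 1.613, -0, 1.476, -0.119], TCP at [0.164, 0.603, 0.231] pointing down, gripper open.
Joint ranges: [-3.01, 3.01], [-1.01, 2.22], [0.06, 2.58], [-1.02, 4.17], [0.09, 2.62], [-3.14, 3.14]. Speed limits (rad/s): [2.57, 2.57, 3.14, 3.14, 3.14, 3.14].

## Interface

Orientations are given as a unit quaternion [w, x, y, z].
In Python, from cell import state, capture, get_calibration, finish_job gives the robot as it stands. The module is installed in compiled form; this text tells all that it offers.
- The arm moves only by the tool step_arm, never from a script. Its argument "commands" is one flat list of numbers, 7 for each row, row after row: the shift along the world's x, y, z in m, then the turn, a rotation vector about the world's x, y, z in degrees, then the opening in per cent of the stroke, from 0 (shut) to 100 (fully open). A call has 1 to 10 rows; each row shifts and turns the commanded pose from where the row before left it; what a row does not reach is not made up. A row lasts 1/10 s, in which the tool goes at most 50 mm and 8.59 degrees, less where a joint would pass 70% of its speed; a pose out of reach is approached as far as the arm can. A call is refused whole if a number of a shift passes 0.05 or a number of a turn 8.59, either way. A call with a gripper value outside its range is refused whole. The fingers move at their own pace and stop on an object; the grip force is fixed at half the most. Time passes only in rows, so rows that do not move let the fingers close. It gives the time, the measured TCP pose, the force, the opening and the grip force at its end, in the units of the state.
- state(): the state, without advancing time (a new reading comes with each control period).
- capture(name): name is "side" or "top" or "wrist"; returns (picture, depth): 480x640x3 uint8, blue, green, red; 480x640 float32, m along the optical axis (not along the pixel's ray), 0 where there is no reading.
- get_calibration(name): a dict with "fx", "fy", "cx", "cy" (pixels), "camera_from_world" (4x4, takes a point from world to camera coordinates). Camera axes: x right, y up, looking along -z (the intrinsics and any distortion apply to the point x, -y, -z); pixel columns grow to the right and rows downward; lengths in m; the calibration is good to about 2 mm. The wrist camera is an equidistant fisheye: a pixel r from the principal point sees the ray r / f radians off the axis. A picture is of the moment at which its call begins: read the wrist's pose just before it. get_calibration takes no time and is no camera call; for the wrist camera it gives the pose at the moment of the call.
- finish_job(): hands the job in; it is judged then, once.
The state is a dict: "t": time; "q": joint angles; "qd": joint speeds; "joint_torque": joint torques, N m; "eef_pos": TCP position; "orientation": TCP orientation; "force": force on the tool from outside, world axes, zero at the start; "torque": the same for the moment, N m; "width": finger opening in m; "gripper_force": force on a finger pad.
Only numpy, scipy, OpenCV 4.12 (cv2) and the standard library are available. Lean on these libraries where they do the work, as an engineer would, in place of code of your own. Each camera call takes 0.05 s, during which the arm holds its last target. There are 200 camera calls.

## Task

Book in the delivery: slide each carton's base up to the plate's yellow-lined stop edge and tip it onto the plate, so that it lies flat and square, label up, base end by that edge; and stand every tin upright, wholly inside the yellow bay, its label turned squarely to the scanner's red window. Only when all are lying and facing so, press the green button fully and let it up; then put the tins back upright, wholly on the blue mat, and leave the cartons lying. Leave everything else on the bench alone.

Things in the scene. Friction and masses are not known exactly. Their poses are not given: they have to be found in the camera images.
- plate: Aluminium weighing plate fixed to the bench, 360 x 190 mm and 12 mm thick, with a yellow line along its stop edge. Origin: centre of its underside, on the bench (z = 0). Own x runs along the stop edge, own y points away from it across the plate; the stop edge is the 12 mm high edge at own y = -95 mm. The plate lies to the robot's left, its own y roughly towards world +y.
- scanner: Black bar scanner fixed to the bench on the robot's right, 340 mm long (own x), 70 mm deep (own y -70 to 0), 50 mm high. Origin: foot of its front face (z = 0), in the middle of its length. Own y points out of its red window, roughly towards world +y. A yellow bay is painted flat on the bench before it: own x -150 to 150 mm, own y 20 to 120 mm.
- mat: Flat blue antistatic mat, 300 mm (own x) by 150 mm (own y), level with the bench, on which the tins arrive and to which they go back. Origin: its centre, z = 0. Fixed.
- window (a point): Middle of the red window on the scanner's front face, 30 mm above the bench; own axes parallel to the scanner's.
- go (a joint): Travel of the scanner's green push button: 0 at rest, 0.006 (m) fully down, which takes about 4 N; it springs back. It counts as pressed beyond 0.004.
- go_top (a point): Centre of the top of the green button (32 mm across), on top of the scanner, about 70 mm above the bench when at rest; pressed straight down.
- carton_blue: Cardboard carton with a blue band round its upper end, about 0.35 kg, 80 mm wide (own x), 76 mm deep (own y), 150 mm tall (own z), at first standing upright 10 to 45 mm in front of the plate's stop edge (gap from the carton's nearest face when square), turned up to 0.2 rad from square. Origin: centre of its base. Its white label with black bars is on the own -y face, the side turned away from the plate; own +y points towards the plate. Absent in some starts.
- carton_green: Cardboard carton with a green band round its upper end, about 0.35 kg, 80 mm wide (own x), 76 mm deep (own y), 150 mm tall (own z), at first standing upright 10 to 45 mm in front of the plate's stop edge (gap from the carton's nearest face when square), turned up to 0.2 rad from square. Origin: centre of its base. Its white label with black bars is on the own -y face, the side turned away from the plate; own +y points towards the plate. Absent in some starts.
- carton_red: Cardboard carton with a red band round its upper end, about 0.35 kg, 80 mm wide (own x), 76 mm deep (own y), 150 mm tall (own z), at first standing upright 10 to 45 mm in front of the plate's stop edge (gap from the carton's nearest face when square), turned up to 0.2 rad from square. Origin: centre of its base. Its white label with black bars is on the own -y face, the side turned away from the plate; own +y points towards the plate. Absent in some starts.
- tin_orange: Orange round tin of fasteners, 62 mm diameter, 80 mm tall, about 0.3 kg, heavy at the bottom, at first standing on the blue mat. Origin: centre of its base; own z up; own +x points out through the middle of its white label with black bars, at any angle at first. Absent in some starts.
- tin_red: Red round tin of fasteners, 62 mm diameter, 80 mm tall, about 0.3 kg, heavy at the bottom, at first standing on the blue mat. Origin: centre of its base; own z up; own +x points out through the middle of its white label with black bars, at any angle at first. Absent in some starts.
- tin_green: Green round tin of fasteners, 62 mm diameter, 80 mm tall, about 0.3 kg, heavy at the bottom, at first standing on the blue mat. Origin: centre of its base; own z up; own +x points out through the middle of its white label with black bars, at any angle at first. Absent in some starts.
- spool: Bystander: bright solder spool, 60 mm diameter, 45 mm high, standing among the tins on the mat; origin at centre of its underside. Leave alone.
- screwdriver: Bystander: yellow-handled screwdriver lying at the far side of the bench; origin at its middle underside. Leave alone.
- brush: Bystander: green brush lying near the robot on its left; origin at its middle underside. Leave alone.
- multimeter: Bystander: green multimeter with white face lying at the far right, 150 x 100 x 35 mm; origin at centre of its underside. Leave alone.
- board: Bystander: green circuit board with heat sink, 90 x 70 x 22 mm, lying near the robot; origin at centre of its underside. Leave alone.
- mug: Bystander: blue mug, 80 mm across, 90 mm high, at the far side; origin at centre of its base. Leave alone.
- charger: Bystander: black charger block 75 x 50 x 32 mm on the robot's left, beside the plate; origin at centre of its underside. Leave alone.
Not all that is in view belongs to the job. What is shaped like the carton_blue but pink or turquoise is not meant.

How it is judged:
On the way, in this order (a step that is already met when the one before it is completed fails the run):
1. all cartons lie label up on the plate and all tins stand in the bay facing the scanner (angle between each of carton_blue, carton_green, carton_red's own y axis and vertical above 2.95 rad and y of carton_blue in the frame of plate between -0.155 and -0.07 m and x of carton_blue in the frame of plate between -0.17 and 0.17 m and angle between the z axis of each of carton_blue, carton_green, carton_red and the y axis of plate, either way round below 0.25 rad and height (world z) of carton_blue between 0.042 and 0.058 m and y of carton_green in the frame of plate between -0.155 and -0.07 m and x of carton_green in the frame of plate between -0.17 and 0.17 m and height (world z) of carton_green between 0.042 and 0.058 m and y of carton_red in the frame of plate between -0.155 and -0.07 m and x of carton_red in the frame of plate between -0.17 and 0.17 m and height (world z) of carton_red between 0.042 and 0.058 m and angle between each of tin_orange, tin_red, tin_green's own z axis and vertical below 0.1 rad and height (world z) of each of tin_orange, tin_red, tin_green below 0.006 m and angle between the x axis of each of tin_orange, tin_red, tin_green and the y axis of scanner, either way round below 0.22 rad and x of window in the frame of tin_orange above 0.02 m and x of tin_orange in the frame of scanner between -0.126 and 0.126 m and y of tin_orange in the frame of scanner between 0.044 and 0.096 m and x of window in the frame of tin_red above 0.02 m and x of tin_red in the frame of scanner between -0.126 and 0.126 m and y of tin_red in the frame of scanner between 0.044 and 0.096 m and x of window in the frame of tin_green above 0.02 m and x of tin_green in the frame of scanner between -0.126 and 0.126 m and y of tin_green in the frame of scanner between 0.044 and 0.096 m and linear speed of each of carton_blue, carton_green, carton_red, tin_orange, tin_red, tin_green below 0.02 m/s), for 0.3 s.
2. the green button is pressed while all is still so (value of joint go above 0.004 m and angle between each of carton_blue, carton_green, carton_red's own y axis and vertical above 2.95 rad and y of carton_blue in the frame of plate between -0.155 and -0.07 m and x of carton_blue in the frame of plate between -0.17 and 0.17 m and angle between the z axis of each of carton_blue, carton_green, carton_red and the y axis of plate, either way round below 0.25 rad and height (world z) of carton_blue between 0.042 and 0.058 m and y of carton_green in the frame of plate between -0.155 and -0.07 m and x of carton_green in the frame of plate between -0.17 and 0.17 m and height (world z) of carton_green between 0.042 and 0.058 m and y of carton_red in the frame of plate between -0.155 and -0.07 m and x of carton_red in the frame of plate between -0.17 and 0.17 m and height (world z) of carton_red between 0.042 and 0.058 m and angle between each of tin_orange, tin_red, tin_green's own z axis and vertical below 0.1 rad and height (world z) of each of tin_orange, tin_red, tin_green below 0.006 m and angle between the x axis of each of tin_orange, tin_red, tin_green and the y axis of scanner, either way round below 0.22 rad and x of window in the frame of tin_orange above 0.02 m and x of tin_orange in the frame of scanner between -0.126 and 0.126 m and y of tin_orange in the frame of scanner between 0.044 and 0.096 m and x of window in the frame of tin_red above 0.02 m and x of tin_red in the frame of scanner between -0.126 and 0.126 m and y of tin_red in the frame of scanner between 0.044 and 0.096 m and x of window in the frame of tin_green above 0.02 m and x of tin_green in the frame of scanner between -0.126 and 0.126 m and y of tin_green in the frame of scanner between 0.044 and 0.096 m), for 0.05 s.
At the end, for the whole second after the job is handed in: Cartons on the plate, label up (11 deg), base end at most 60 mm short of the stop edge or 25 mm past it, square (14 deg). Tins upright, wholly on the mat (5 mm slack). Before that, the button pressed with all tins in the bay facing the scanner (12 deg). Button up, all at rest (angle between each of carton_blue, carton_green, carton_red's own y axis and vertical above 2.95 rad and y of carton_blue in the frame of plate between -0.155 and -0.07 m and x of carton_blue in the frame of plate between -0.17 and 0.17 m and angle between the z axis of each of carton_blue, carton_green, carton_red and the y axis of plate, either way round below 0.25 rad and height (world z) of carton_blue between 0.042 and 0.058 m and y of carton_green in the frame of plate between -0.155 and -0.07 m and x of carton_green in the frame of plate between -0.17 and 0.17 m and height (world z) of carton_green between 0.042 and 0.058 m and y of carton_red in the frame of plate between -0.155 and -0.07 m and x of carton_red in the frame of plate between -0.17 and 0.17 m and height (world z) of carton_red between 0.042 and 0.058 m and angle between each of tin_orange, tin_red, tin_green's own z axis and vertical below 0.1 rad and height (world z) of each of tin_orange, tin_red, tin_green below 0.006 m and x of tin_orange in the frame of mat between -0.125 and 0.125 m and y of tin_orange in the frame of mat between -0.05 and 0.05 m and x of tin_red in the frame of mat between -0.125 and 0.125 m and y of tin_red in the frame of mat between -0.05 and 0.05 m and x of tin_green in the frame of mat between -0.125 and 0.125 m and y of tin_green in the frame of mat between -0.05 and 0.05 m and linear speed of each of carton_blue, carton_green, carton_red, tin_orange, tin_red, tin_green below 0.02 m/s and value of joint go below 0.002 m); the robot touches nothing.
It fails at once if a bystander is shoved more than 60 mm (distance of any of spool, screwdriver, brush, multimeter, board, mug, charger from where it was at the start of the episode above 0.06 m).
Of carton_blue, carton_green, carton_red only 2 to 3 are there at a start; the rules pass over those that are not, and their reading is None.
Of tin_orange, tin_red, tin_green only 2 to 3 are there at a start; the rules pass over those that are not, and their reading is None.
At some moment in a run one of tin_orange, tin_red, tin_green may be knocked a few centimetres aside while the robot is not near it.
It also fails if it takes over 210 s, if anything falls off the work surface, if the arm or the gripper's body presses on something with over 40 N, if the wrist force passes 120 N, or if a joint passes its speed limit or range.

## Working session

There is one attempt and no reset: what is moved stays moved. The work goes in short steps, Python scripts to look and compute and a tool call to move; the robot and the scene stay as the last step left them, time stands still between calls to the robot, and variables do not carry over. Pictures are saved under pics/ and viewed, at most 14 in all, crops included, and the job is handed in when it is done.

Besides the shell and the picture viewer there is one more tool, called by a JSON object that holds its "api" and its "payload", one argument or row to a line. step_arm: Moves the arm, as the interface text tells. Its arguments: {"type":"object","properties":{"commands":{"type":"array","items":{"type":"number"}}},"required":["commands"]}

```bash
mkdir -p pics
cat > h.py <<'E'
import numpy as np,cv2
from cell import state,capture,get_calibration,finish_job
def cloud(name):
    c=get_calibration(name);im,d=capture(name)
    v,u=np.mgrid[0:480,0:640]
    x=(u-c['cx'])/c['fx'];y=(v-c['cy'])/c['fy']
    P=np.stack([x*d,-y*d,-d,np.ones_like(d)],-1)
    W=P@np.linalg.inv(c['camera_from_world']).T
    W[d==0]=np.nan
    return im,W[...,:3]
E
python3 - <<'E'
from h import *
for n in('side','top'):
    im,W=cloud(n);cv2.imwrite(f'pics/{n}0.png',im);np.savez(f'{n}0.npz',im=im,W=W)
    c=get_calibration(n);print(n,c['fx'],np.linalg.inv(c['camera_from_world'])[:3].round(3).tolist())
E
```

```text
side 600.4456091536889 [[0.849, 0.354, -0.392, -0.006], [-0.528, 0.554, -0.643, -0.915], [-0.01, 0.754, 0.657, 1.043]]
top 615.2876894195695 [[0.001, 0.996, -0.088, 0.417], [-1.0, 0.003, 0.025, 0.041], [0.025, 0.088, 0.996, 1.386]]
```

View pics/side0.png

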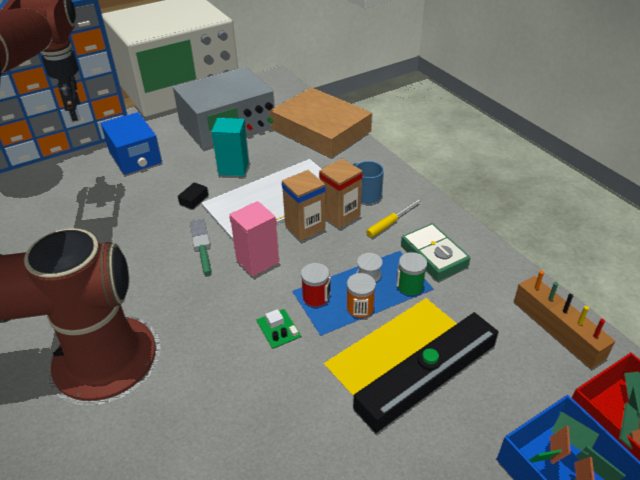

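View pics/top0.png

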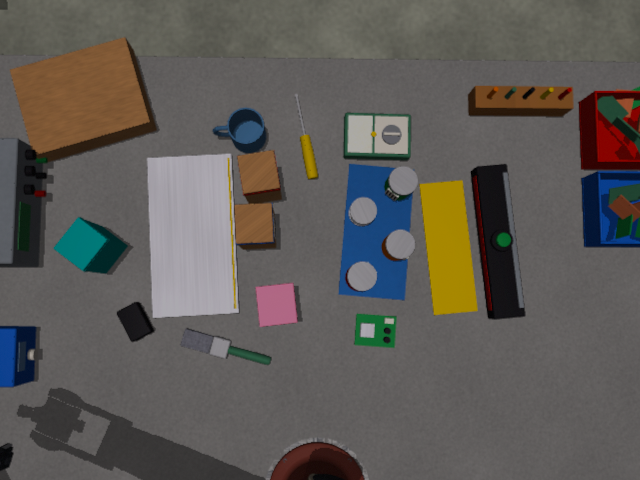

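The pictures show two cartons: blue at side (303,205), top (255,224), and red at side (340,195), top (259,173). Lookalikes are pink at side (255,240), top (276,305) and turquoise at side (230,148), top (90,245). They are decoys by colour. The tins in the top view are red (362,277), orange (400,245) and green (402,182). The spool is at (362,211), with bare metal sides, so it is not a tin.

Run:
```python
from h import *
z=np.load('top0.npz');im,W=z['im'],z['W']
hsv=cv2.cvtColor(im,cv2.COLOR_BGR2HSV)
def rect(m,n):
    k,l,s,_=cv2.connectedComponentsWithStats(m.astype(np.uint8));i=1+np.argmax(s[1:,4]);p=W[l==i]
    r=cv2.minAreaRect(p[:,:2].astype(np.float32)*1000);print(n,len(p),np.round(r[0],1),np.round(r[1],1),round(r[2],2),'z',np.nanmedian(p[:,2]).round(4))
v,u=np.mgrid[0:480,0:640]
def box(a,b,c,d):return(u>=a)&(u<c)&(v>=b)&(v<d)
Z=W[...,2];H,S,V=[hsv[...,i].astype(int) for i in range(3)]
rect((H>20)&(H<35)&(S>150)&box(415,170,485,320),'bay')
rect((H>100)&(H<125)&(S>120)&(Z<.01)&box(330,155,420,305),'mat')
rect((Z>.006)&(Z<.02)&box(140,140,245,325),'plate')
rect((Z>.03)&(Z<.06)&box(465,155,530,325),'scanner')
rect((H>40)&(H<80)&(S>150)&box(490,225,520,255),'go')
rect((Z>.135)&(Z<.165)&box(230,195,280,250),'cblue')
rect((Z>.135)&(Z<.165)&box(230,145,290,198),'cred')
rect((Z>.135)&(Z<.165)&box(250,275,305,330),'pink')
for n,(a,b) in dict(red=(362,277),orange=(400,245),green=(402,182),spool=(362,211)).items():
    rect((Z>(.035 if n=='spool' else .07))&box(a-22,b-22,a+22,b+22),n)
# plate's yellow line
m=(H>20)&(H<35)&(S>120)&box(220,150,245,320);p=W[m];r=cv2.fitLine(p[:,:2].astype(np.float32),cv2.DIST_L2,0,.01,.01).ravel();print('line',r,p.min(0),p.max(0))
z=np.load('side0.npz');c=z['im'][255:325,290:440];cv2.imwrite('pics/crop1.png',cv2.resize(c,None,fx=5,fy=5,interpolation=cv2.INTER_CUBIC))
print(state()['orientation'],state()['width'])
```

```text
bay 5776 [ 538.4 -295.9] [301.6 101.1] 5.87 z 0.0009
mat 5664 [ 573.4 -133.3] [150.3 300.6] 85.21 z 0.0008
plate 13394 [561.1 281.5] [361.8 193.8] 3.6 z 0.0121
scanner 4939 [ 547.6 -400. ] [341.4  74.2] 5.57 z 0.0498
go 185 [ 548.4 -399.6] [30.  32.5] 82.82 z 0.0713
cblue 1516 [571.1 133.7] [81.  77.3] 3.3 z 0.1499
cred 1506 [676.5 125.4] [82.4 77. ] 9.64 z 0.1497
pink 1548 [407.2  87.1] [81. 77.] 6.5 z 0.1501
red 675 [467.4 -92. ] [59.7 60.4] 0.19 z 0.0811
orange 674 [ 536.  -173.9] [60.4 61.8] 43.76 z 0.0808
green 667 [ 673. -182.] [61.8 61.1] 88.02 z 0.0807
spool 566 [613.9 -98.8] [58. 58.] 1.02 z 0.0449
line [nan nan nan nan] [nan nan nan] [nan nan nan]
[-2.31025103e-04  1.32506525e-01  9.91181691e-01 -9.07417459e-04] 0.0851045242173908
```

View pics/crop1.png

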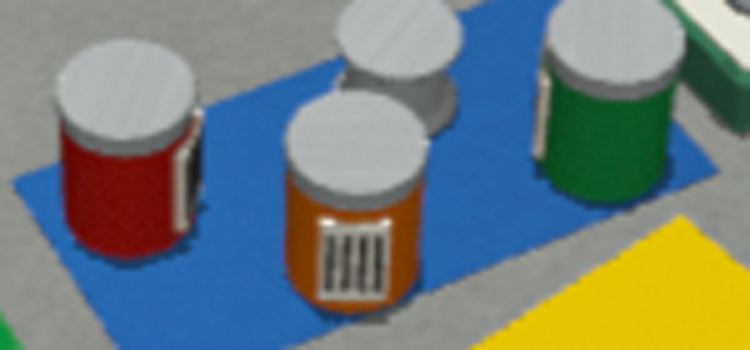

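The crop shows the red tin's label at its right edge (190,170), orange's label facing the camera (355,260), and green's at its left edge (540,115). I'll measure them from the wrist later. For each carton I'll grip it from above, slide it to the edge, then push it high to tip it. Blue goes first.

{"api": "step_arm", "payload": {
  "commands": [0.0407, -0.0469, 0, 0, 0, 1.85, 100, 0.0407, -0.0469, 0, 0, 0, 1.85, 100, 0.0407, -0.0469, 0, 0, 0, 1.85, 100, 0.0407, -0.0469, 0, 0, 0, 1.85, 100, 0.0407, -0.0469, 0, 0, 0, 1.85, 100, 0.0407, -0.0469, 0, 0, 0, 1.85, 100, 0.0407, -0.0469, 0, 0, 0, 1.85, 100, 0.0407, -0.0469, 0, 0, 0, 1.85, 100, 0.0407, -0.0469, 0, 0, 0, 1.85, 100, 0.0407, -0.0469, 0, 0, 0, 1.85, 100]
}}

```text
t: 1.1
eef_pos: [0.4926, 0.2235, 0.231]
orientation: [-0.0, -0.029, 1.0, 0.0]
force: [0.3, 0.7, 0.4]
width: 0.0854
gripper_force: 0.0
```

{"api": "step_arm", "payload": {
  "commands": [0, 0, 0, 0, 0, 0, 100]
}}

```text
t: 1.2
eef_pos: [0.4946, 0.2211, 0.2308]
orientation: [0.0, -0.025, 1.0, -0.001]
force: [-0.0, 0.5, -0.2]
width: 0.0854
gripper_force: 0.0
```

{"api": "step_arm", "payload": {
  "commands": [0.0255, -0.0291, 0, 0, 0, 0.1, 100, 0.0255, -0.0291, 0, 0, 0, 0.1, 100, 0.0255, -0.0291, 0, 0, 0, 0.1, 100, 0, 0, -0.02, 0, 0, 0, 100, 0, 0, -0.015, 0, 0, 0, 100]
}}

```text
t: 1.7
eef_pos: [0.5682, 0.1379, 0.195]
orientation: [-0.001, -0.031, 1.0, 0.0]
force: [-1.0, 1.1, -0.4]
width: 0.0857
gripper_force: 0.0
```

Run:
```python
from h import *
im,d=capture('wrist');cv2.imwrite('pics/w1.png',im);c=get_calibration('wrist');print({k:c[k] for k in('fx','cx','cy')},np.linalg.inv(c['camera_from_world']).round(3).tolist(),state()['eef_pos'])
```

```text
{'fx': 371.64829954431775, 'cx': 321.9044745385077, 'cy': 241.18389449711893} [[-0.062, -0.963, -0.261, 0.499], [0.998, -0.06, -0.016, 0.133], [-0.0, -0.261, 0.965, 0.335], [0.0, 0.0, 0.0, 1.0]] [0.56603676 0.13823253 0.19136994]
```

View pics/w1.png

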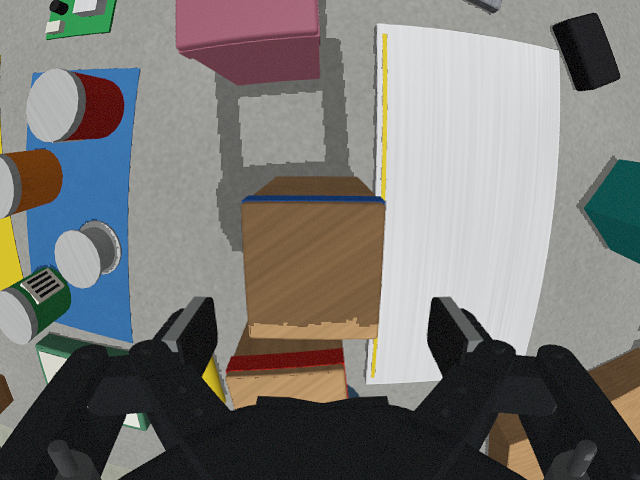

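The wrist picture shows the blue-banded carton's top at (245–385, 200–335), centred between the open fingers; the choice is confirmed. Next: descend and grip.

{"api": "step_arm", "payload": {
  "commands": [0.003, -0.004, 0, 0, 0, 0, 100, 0, 0, 0, 0, 0, 0, 100, 0, 0, -0.025, 0, 0, 0, 100, 0, 0, -0.03, 0, 0, 0, 100, 0, 0, -0.025, 0, 0, 0, 100, 0, 0, 0, 0, 0, 0, 100, 0, 0, 0, 0, 0, 0, 0, 0, 0, 0, 0, 0, 0, 0, 0, 0, 0, 0, 0, 0, 0, 0, 0, 0, 0, 0, 0, 0]
}}

```text
t: 2.75
eef_pos: [0.5718, 0.1343, 0.1172]
orientation: [0.001, -0.031, 1.0, 0.0]
force: [0.4, 0.4, -2.3]
width: 0.075
gripper_force: 73.4
```

{"api": "step_arm", "payload": {
  "commands": [0, 0.007, 0, 0, 0, 0, 0, 0, 0.006, 0, 0, 0, 0, 0, 0, 0.001, 0, 0, 0, 0, 0, 0, 0, 0, 0, 0, 0, 0]
}}

```text
t: 3.15
eef_pos: [0.572, 0.1485, 0.1172]
orientation: [0.001, -0.031, 1.0, -0.0]
force: [0.2, -2.5, 2.7]
width: 0.0748
gripper_force: 73.9
```

{"api": "step_arm", "payload": {
  "commands": [0, 0, 0, 0, 0, 0, 100, 0, 0, 0, 0, 0, 0, 100, 0, 0, 0, 0, 0, 0, 100, 0, 0, 0.03, 0, 0, 0, 100, 0, 0, 0.045, 0, 0, 0, 100, 0, -0.05, 0, 0, 0, 0, 0, 0, -0.05, 0, 0, 0, 0, 0, 0, 0, -0.03, 0, 0, 0, 0, 0, 0, -0.037, 0, 0, 0, 0, 0, 0, 0, 0, 0, 0, 0]
}}

```text
t: 4.15
eef_pos: [0.5671, 0.0478, 0.1184]
orientation: [-0.006, -0.031, 1.0, 0.001]
force: [-0.9, 0.5, -0.3]
width: 0.0121
gripper_force: 0.0
```

Run:
```python
from h import *
im,W=cloud('top');Z=W[...,2];v,u=np.mgrid[0:480,0:640]
m=(Z>.135)&(Z<.165)&(u>225)&(u<280)&(v>195)&(v<250)
print(state()['width'],state()['eef_pos'],cv2.minAreaRect(W[m][:,:2].astype(np.float32)*1000))
```

```text
0.004413845619700557 [0.56897592 0.04811387 0.12132666] ((571.611572265625, 157.3903350830078), (81.07540130615234, 57.395599365234375), 3.4279396533966064)
```

{"api": "step_arm", "payload": {
  "commands": [0.002, 0.035, 0.003, 0, 0, 0, 0, 0, 0.012, 0, 0, 0, 0, 0, 0, 0.012, 0, 0, 0, 0, 0, 0, 0.012, 0, 0, 0, 0, 0, 0, 0.012, 0, 0, 0, 0, 0, 0, 0.012, 0, 0, 0, 0, 0, 0, 0.012, 0, 0, 0, 0, 0, 0, 0.012, 0, 0, 0, 0, 0]
}}

```text
t: 5.0
eef_pos: [0.573, 0.1682, 0.1268]
orientation: [-0.0, -0.031, 1.0, 0.0]
force: [0.2, 0.1, -0.0]
width: 0.0001
gripper_force: 0.0
```

Run:
```python
from h import *
im,W=cloud('side');cv2.imwrite('pics/s1.png',im[130:290,180:420])
```

```text
(no output)
```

View pics/s1.png

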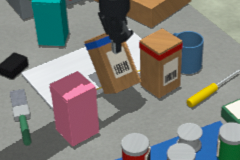

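The blue carton is tilting over with no force on the finger, so it is falling. I'll retreat upward, go to the red carton and check on the way.

{"api": "step_arm", "payload": {
  "commands": [0, 0, 0.045, 0, 0, 0, 0, 0, 0, 0.03, 0, 0, 2, 100, 0.035, -0.014, 0, 0, 0, 2, 100, 0.035, -0.014, 0, 0, 0, 2, 100, 0.0335, -0.0145, 0, 0, 0, 0, 100, 0, 0, 0, 0, 0, 0, 100]
}}

```text
t: 5.65
eef_pos: [0.6794, 0.1227, 0.201]
orientation: [-0.0, -0.082, 0.997, -0.0]
force: [-1.3, 0.4, -0.4]
width: 0.0723
gripper_force: 0.0
```

```bash
cat >> h.py <<'E'
def rect(p):
    r=cv2.minAreaRect(p[:,:2].astype(np.float32)*1000);return np.round(r[0],1),np.round(r[1],1),round(r[2],2),np.nanmedian(p[:,2]).round(4)
def top(boxes):
    im,W=cloud('top');v,u=np.mgrid[0:480,0:640]
    for n,(a,b,c,d,lo,hi) in boxes.items():
        m=(u>=a)&(u<c)&(v>=b)&(v<d)&(W[...,2]>lo)&(W[...,2]<hi)
        k,l,s,_=cv2.connectedComponentsWithStats(m.astype(np.uint8))
        if k>1: i=1+np.argmax(s[1:,4]);print(n,s[i,4],*rect(W[l==i]))
    return im,W
E
python3 - <<'E'
from h import *
im,W=top(dict(blue=(150,190,250,260,.07,.13)));cv2.imwrite('pics/t1.png',im[140:330,140:300])
print(state()['eef_pos'],state()['orientation'])
E
```

```text
blue 1442 [566.  259.7] [81.2 88.9] 4.1 0.0885
[0.67774653 0.1237465  0.20101717] [-8.67499395e-04 -8.25321095e-02  9.96588025e-01  7.61453209e-05]
```

View pics/t1.png

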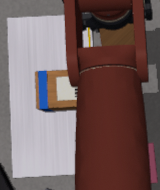

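Blue lies flat, label up, on the plate (crop (38–78, 70–110)) with the base about 31 mm short of the edge, which is within limits. Now the red carton: descend and grip.

{"api": "step_arm", "payload": {
  "commands": [-0.001, 0.0015, -0.025, 0, 0, 0, 100, 0, 0, -0.03, 0, 0, 0, 100, 0, 0, -0.028, 0, 0, 0, 100, 0, 0, 0, 0, 0, 0, 100, 0, 0, 0, 0, 0, 0, 0, 0, 0, 0, 0, 0, 0, 0, 0, 0, 0, 0, 0, 0, 0, 0, 0, 0, 0, 0, 0, 0]
}}

```text
t: 6.5
eef_pos: [0.6762, 0.1262, 0.1202]
orientation: [0.001, -0.083, 0.997, 0.0]
force: [0.1, 0.1, -4.4]
width: 0.075
gripper_force: 74.8
```

{"api": "step_arm", "payload": {
  "commands": [0, 0.005, 0, 0, 0, -3, 0, 0, 0.008, 0, 0, 0, -3, 0, 0, 0.008, 0, 0, 0, 0, 0, 0, 0.006, 0, 0, 0, 0, 0, 0, 0.0015, 0, 0, 0, 0, 0, 0, 0, 0, 0, 0, 0, 0]
}}

```text
t: 7.1
eef_pos: [0.6759, 0.1548, 0.1193]
orientation: [-0.0, -0.032, 0.999, -0.0]
force: [-0.7, 0.0, -4.1]
width: 0.0746
gripper_force: 74.8
```

{"api": "step_arm", "payload": {
  "commands": [0, 0, 0, 0, 0, 0, 100, 0, 0, 0, 0, 0, 0, 100, 0, 0, 0, 0, 0, 0, 100, 0, 0, 0.03, 0, 0, 0, 100, 0, 0, 0.045, 0, 0, 0, 100, 0, -0.05, 0, 0, 0, 0, 0, 0, -0.05, 0, 0, 0, 0, 0, 0, 0, -0.03, 0, 0, 0, 0, 0, 0, -0.037, 0, 0, 0, 0, 0, 0, 0, 0, 0, 0, 0]
}}

```text
t: 8.1
eef_pos: [0.6721, 0.0539, 0.1213]
orientation: [-0.005, -0.031, 1.0, 0.0]
force: [-1.0, 0.1, -0.9]
width: 0.0125
gripper_force: 0.0
```

{"api": "step_arm", "payload": {
  "commands": [0, 0.035, 0, 0, 0, 0, 0, 0, 0.012, 0, 0, 0, 0, 0, 0, 0.012, 0, 0, 0, 0, 0, 0, 0.012, 0, 0, 0, 0, 0, 0, 0.012, 0, 0, 0, 0, 0, 0, 0.012, 0, 0, 0, 0, 0, 0, 0.012, 0, 0, 0, 0, 0, 0, 0.013, 0, 0, 0, 0, 0, 0, 0, 0.045, 0, 0, 0, 0, 0, 0, 0.045, 0, 0, 0, 0]
}}

```text
t: 9.1
eef_pos: [0.6741, 0.1757, 0.215]
orientation: [-0.003, -0.032, 0.999, -0.0]
force: [1.2, 1.0, 0.9]
width: 0.0001
gripper_force: 0.0
```

{"api": "step_arm", "payload": {
  "commands": [-0.002, -0.0466, 0, 0, 0, 0, 100, -0.002, -0.0466, 0, 0, 0, 0, 100, -0.002, -0.0466, 0, 0, 0, 0, 100, -0.002, -0.0466, 0, 0, 0, 0, 100, -0.002, -0.0466, 0, 0, 0, 0, 100, -0.002, -0.0466, 0, 0, 0, 0, 100, -0.002, -0.0466, 0, 0, 0, 0, 100, 0, 0, 0, 0, 0, 0, 100]
}}

```text
t: 9.9
eef_pos: [0.6613, -0.1564, 0.2167]
orientation: [-0.0, -0.028, 1.0, -0.001]
force: [0.4, 0.8, 0.4]
width: 0.0855
gripper_force: 0.0
```

```bash
cat >> h.py <<'E'
def wcloud():
    c=get_calibration('wrist');im,d=capture('wrist')
    v,u=np.mgrid[0:480,0:640]
    x=(u-c['cx'])/c['fx'];y=(v-c['cy'])/c['fy'];r=np.hypot(x,y)+1e-9;k=np.tan(np.minimum(r,1.5))/r
    P=np.stack([x*k*d,-y*k*d,-d,np.ones_like(d)],-1)
    W=P@np.linalg.inv(c['camera_from_world']).T
    W[d==0]=np.nan
    return im,W[...,:3]
def label(im,W,c):
    """azimuths (deg) of white label pixels on the wall of the tin centred at c"""
    hsv=cv2.cvtColor(im,cv2.COLOR_BGR2HSV).astype(int)
    D=W[...,:2]-np.array(c);r=np.hypot(D[...,0],D[...,1])
    wall=(r>.025)&(r<.036)&(W[...,2]>.015)&(W[...,2]<.062)
    m=wall&(hsv[...,1]<70)
    az=lambda q:np.degrees(np.arctan2(D[...,1][q],D[...,0][q]))
    f=lambda a:(len(a),)+((lambda m0:tuple(np.round(m0+np.percentile((a-m0+180)%360-180,[2,50,98]))))(np.degrees(np.angle(np.exp(1j*np.radians(a)).mean()))) if len(a) else ())
    return 'label',f(az(m)),'wall',f(az(wall))
E
python3 - <<'E'
from h import *
st=state();print(st['eef_pos'],st['q'][[0,5]] if hasattr(st['q'],'shape') else st['q'])
w=wcloud();s=cloud('side');cv2.imwrite('pics/w2.png',w[0])
z=np.load('side0.npz')
for n,c in dict(red=(.4674,-.092),orange=(.536,-.1739),green=(.673,-.182)).items():
    print(n,'side',*label(*s,c));print(n,'wrist',*label(*w,c))
top(dict(blue=(150,190,250,270,.07,.13),red=(150,130,260,190,.07,.13)))
E
```

```text
[ 0.66130276 -0.15644287  0.21673788] [-0.34107549 -1.96788426]
red side label (62, np.float64(-76.0), np.float64(-64.0), np.float64(-32.0)) wall (381, np.float64(-195.0), np.float64(-114.0), np.float64(-43.0))
red wrist label (425, np.float64(-71.0), np.float64(-48.0), np.float64(-24.0)) wall (948, np.float64(-86.0), np.float64(-28.0), np.float64(32.0))
orange side label (168, np.float64(-145.0), np.float64(-121.0), np.float64(-96.0)) wall (368, np.float64(-206.0), np.float64(-124.0), np.float64(-52.0))
orange wrist label (5, np.float64(-32.0), np.float64(-24.0), np.float64(66.0)) wall (224, np.float64(-34.0), np.float64(11.0), np.float64(61.0))
green side label (45, np.float64(127.0), np.float64(168.0), np.float64(312.0)) wall (388, np.float64(-208.0), np.float64(-129.0), np.float64(-55.0))
green wrist label (324, np.float64(113.0), np.float64(143.0), np.float64(171.0)) wall (577, np.float64(113.0), np.float64(160.0), np.float64(229.0))
blue 2739 [567.8 228.7] [ 81.5 151.2] 3.48 0.0882
red 2066 [681.6 234.2] [ 67.6 150.8] 2.22 0.0883
```

View pics/w2.png

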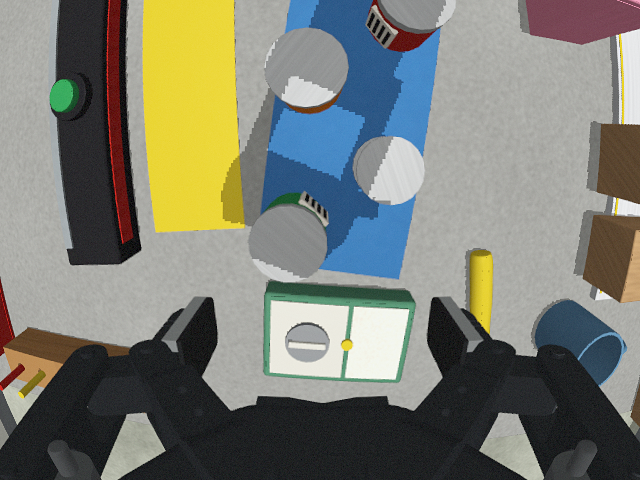

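The picture shows red's label at (382,27), green's at (314,208), and orange's label hidden from here but clear in the side view. Both cartons measure flat and square on the plate. Label azimuths: red −48°, orange −121°, green 142°; the target is −84°. Green first.

{"api": "step_arm", "payload": {
  "commands": [0.001, -0.003, 0, 0, 0, -8.5, 85, 0.001, -0.003, 0, 0, 0, -8.5, 85, 0.001, -0.003, 0, 0, 0, -8.5, 85, 0.001, -0.003, 0, 0, 0, -8.5, 85, 0.001, -0.003, 0, 0, 0, -8.5, 85, 0.001, -0.003, 0, 0, 0, -8.5, 85, 0.001, -0.003, 0, 0, 0, -8.5, 85, 0.001, -0.003, 0, 0, 0, -8.5, 85, 0.002, -0.002, 0, 0, 0, -8.5, 85, 0.002, 0, 0, 0, 0, -8.5, 85]
}}

```text
t: 11.05
eef_pos: [0.6743, -0.1753, 0.2171]
orientation: [-0.0, 0.654, 0.757, 0.0]
force: [-0.0, 0.1, -0.5]
width: 0.0727
gripper_force: 0.0
```

{"api": "step_arm", "payload": {
  "commands": [0, 0, -0.005, 0, 0, -8.5, 85, 0, 0, -0.005, 0, 0, -8.5, 85, 0, 0, -0.01, 0, 0, -8.5, 85, 0, 0, -0.01, 0, 0, -8.5, 85, 0, 0, -0.01, 0, 0, -8.5, 85, 0, 0, -0.01, 0, 0, -8.5, 85, 0, 0, -0.01, 0, 0, -7, 85, 0, 0, -0.02, 0, 0, 0, 85, 0, 0, 0, 0, 0, 0, 85]
}}

```text
t: 11.95
eef_pos: [0.6723, -0.1746, 0.1336]
orientation: [-0.002, 0.938, 0.348, -0.002]
force: [-0.2, 0.7, -0.4]
width: 0.073
gripper_force: 0.0
```

{"api": "step_arm", "payload": {
  "commands": [0.001, -0.0075, 0, 0, 0, 0, 85, 0, 0, 0, 0, 0, 0, 85, 0, 0, 0, 0, 0, 0, 85]
}}

```text
t: 12.25
eef_pos: [0.6757, -0.1853, 0.1388]
orientation: [0.001, 0.938, 0.347, 0.001]
force: [-0.1, -0.1, 0.5]
width: 0.0726
gripper_force: 0.0
```

Run:
```python
from h import *
st=state();print(st['eef_pos'],st['q'])
im,W=wcloud();
D=np.hypot(W[...,0]-.673,W[...,1]+.182);m=(D<.045)&(W[...,2]>.07)&(W[...,2]<.088);p=W[m]
print(m.sum(),cv2.minEnclosingCircle(p[:,:2].astype(np.float32)))
s=cloud('side')
```

```text
[ 0.67570359 -0.18530848  0.13884231] [-3.73817074e-01  2.91202219e-01  1.50240777e+00  1.34381202e-04
  1.34579248e+00  4.88808633e-01]
9060 ((0.675328254699707, -0.18382643163204193), 0.03161977604031563)
```

{"api": "step_arm", "payload": {
  "commands": [-0.001, 0.002, -0.03, 0, 0, 0, 85, 0, 0, -0.04, 0, 0, 0, 85, 0, 0, -0.03, 0, 0, 0, 85, 0, 0, -0.007, 0, 0, 0, 85, 0, 0, 0, 0, 0, 0, 0, 0, 0, 0, 0, 0, 0, 0, 0, 0, 0, 0, 0, 0, 0, 0, 0, 0, 0, 0, 0, 0]
}}

```text
t: 13.15
eef_pos: [0.6747, -0.1834, 0.032]
orientation: [0.001, 0.938, 0.347, 0.001]
force: [-1.0, -0.4, -3.9]
width: 0.0609
gripper_force: 65.3
```

{"api": "step_arm", "payload": {
  "commands": [0, 0, 0.04, 0, 0, 0, 0, 0, 0, 0.04, 0, 0, 0, 0, 0, 0, 0.03, 0, 0, 8.4, 0, -0.006, -0.012, 0, 0, 0, 8.4, 0, -0.006, -0.012, 0, 0, 0, 8.4, 0, -0.006, -0.012, 0, 0, 0, 8.4, 0, -0.006, -0.012, 0, 0, 0, 8.4, 0, -0.006, -0.012, 0, 0, 0, 8.4, 0, -0.006, -0.012, 0, 0, 0, 8.4, 0, -0.006, -0.012, 0, 0, 0, 8.4, 0]
}}

```text
t: 14.15
eef_pos: [0.6317, -0.2676, 0.1411]
orientation: [0.0, 0.587, 0.81, 0.0]
force: [0.1, -0.1, -3.3]
width: 0.0611
gripper_force: 66.8
```

{"api": "step_arm", "payload": {
  "commands": [-0.006, -0.012, 0, 0, 0, 8.4, 0, -0.004, -0.008, 0, 0, 0, 8.4, 0, 0, 0, 0, 0, 0, 8.4, 0, 0, 0, 0, 0, 0, 8.4, 0, 0, 0, 0, 0, 0, 8.4, 0, 0, 0, 0, 0, 0, 8.4, 0, 0, 0, 0, 0, 0, 8.4, 0, 0, 0, 0, 0, 0, 7.8, 0, 0, 0, 0, 0, 0, 0, 0, 0, 0, 0, 0, 0, 0, 0]
}}

```text
t: 15.15
eef_pos: [0.622, -0.2871, 0.1408]
orientation: [0.0, 0.051, 0.999, -0.0]
force: [0.2, -0.2, -3.0]
width: 0.0609
gripper_force: 66.8
```

Run:
```python
from h import *
st=state();o=st['orientation'];Y=2*np.degrees(np.arctan2(o[2],o[1]))-90
print(st['eef_pos'],'Y',Y,np.degrees(st['q'][5]),st['width'])
```

```text
[ 0.62197477 -0.2871148   0.14082417] Y 84.21051385070663 -115.20815911628948 0.06087229647051734
```

{"api": "step_arm", "payload": {
  "commands": [0.001, 0, -0.045, 0, 0, 0, 0, 0, 0, -0.04, 0, 0, 0, 0, 0, 0, -0.018, 0, 0, 0, 0, 0, 0, -0.005, 0, 0, 0, 0, 0, 0, 0, 0, 0, 0, 0, 0, 0, 0, 0, 0, 0, 85, 0, 0, 0, 0, 0, 0, 85, 0, 0, 0, 0, 0, 0, 85, 0, 0, 0.04, 0, 0, 0, 85, 0, 0, 0.05, 0, 0, 0, 85]
}}

```text
t: 16.15
eef_pos: [0.6211, -0.2861, 0.1208]
orientation: [-0.002, 0.049, 0.999, 0.001]
force: [1.2, -0.5, 0.6]
width: 0.0727
gripper_force: 0.0
```

{"api": "step_arm", "payload": {
  "commands": [-0.014, 0.018, 0.015, 0, 0, -3, 85, -0.022, 0.029, 0, 0, 0, -3, 85, -0.022, 0.029, 0, 0, 0, -3, 85, -0.022, 0.029, 0, 0, 0, 0, 85, -0.005, 0.007, 0, 0, 0, 0, 85, 0, 0, 0, 0, 0, 0, 85]
}}

```text
t: 16.75
eef_pos: [0.538, -0.1746, 0.1385]
orientation: [0.001, 0.127, 0.992, -0.0]
force: [0.1, 0.6, 0.1]
width: 0.0728
gripper_force: 0.0
```

```bash
cat >> h.py <<'E'
def tin(im,W,c):
    c=np.array(c)
    for i in range(2):
        D=np.hypot(W[...,0]-c[0],W[...,1]-c[1]);m=(D<.045)&(W[...,2]>.07)&(W[...,2]<.088)
        if m.sum()<50:return None
        q,r=cv2.minEnclosingCircle(W[m][:,:2].astype(np.float32));c=np.array(q)
    return c.round(4),round(r,4),m.sum()
def pose():
    st=state();o=st['orientation'];print('TCP',np.round(st['eef_pos'],4),'Y',round(2*np.degrees(np.arctan2(o[2],o[1]))-90,1),'w',round(st['width'],4),'q6',round(np.degrees(st['q'][5])))
E
python3 - <<'E'
from h import *
pose();w=wcloud();s=cloud('side')
for n,c in dict(red=(.4674,-.092),orange=(.536,-.1739),green=(.622,-.287)).items():
    print(n,tin(*w,c),'S',*label(*s,c),'W',*label(*w,c))
E
```

```text
TCP [ 0.538  -0.1746  0.1385] Y 75.4 w 0.0728 q6 -101
red (array([ 0.4684, -0.0942]), 0.0317, np.int64(9511)) S label (58, np.float64(-77.0), np.float64(-64.0), np.float64(-34.0)) wall (370, np.float64(-193.0), np.float64(-115.0), np.float64(-43.0)) W label (311, np.float64(-77.0), np.float64(-54.0), np.float64(-26.0)) wall (763, np.float64(-132.0), np.float64(-79.0), np.float64(-29.0))
orange (array([ 0.5368, -0.1761]), 0.0317, np.int64(9039)) S label (176, np.float64(-144.0), np.float64(-120.0), np.float64(-42.0)) wall (380, np.float64(-207.0), np.float64(-122.0), np.float64(-49.0)) W label (168, np.float64(-214.0), np.float64(-145.0), np.float64(-117.0)) wall (842, np.float64(115.0), np.float64(176.0), np.float64(231.0))
green (array([ 0.621 , -0.2882]), 0.0321, np.int64(409)) S label (133, np.float64(-113.0), np.float64(-92.0), np.float64(-65.0)) wall (415, np.float64(-208.0), np.float64(-130.0), np.float64(-64.0)) W label (0,) wall (981, np.float64(64.0), np.float64(108.0), np.float64(131.0))
```

{"api": "step_arm", "payload": {
  "commands": [-0.0015, -0.001, -0.03, 0, 0, 0, 85, 0, 0, -0.04, 0, 0, 0, 85, 0, 0, -0.03, 0, 0, 0, 85, 0, 0, -0.007, 0, 0, 0, 85, 0, 0, 0, 0, 0, 0, 0, 0, 0, 0, 0, 0, 0, 0, 0, 0, 0, 0, 0, 0, 0, 0, 0, 0, 0, 0, 0, 0]
}}

```text
t: 17.65
eef_pos: [0.5373, -0.1766, 0.0317]
orientation: [0.001, 0.127, 0.992, -0.0]
force: [0.4, -0.5, -2.8]
width: 0.0609
gripper_force: 65.4
```

{"api": "step_arm", "payload": {
  "commands": [0, 0, 0.04, 0, 0, 0, 0, 0, 0, 0.04, 0, 0, 7.4, 0, 0, -0.025, 0.025, 0, 0, 7.4, 0, 0, -0.035, 0, 0, 0, 7.4, 0, 0, -0.035, 0, 0, 0, 7.4, 0, 0.002, -0.025, 0, 0, 0, 7.4, 0, 0, 0, 0, 0, 0, 0, 0, 0, 0, 0, 0, 0, 0, 0]
}}

```text
t: 18.45
eef_pos: [0.5383, -0.2963, 0.1357]
orientation: [0.0, -0.193, 0.981, 0.0]
force: [0.6, -0.1, -3.2]
width: 0.0608
gripper_force: 66.9
```

```bash
python3 -c "
from h import *
pose()"
```

```text
TCP [ 0.5383 -0.2963  0.1357] Y 112.2 w 0.0608 q6 -148
```

{"api": "step_arm", "payload": {
  "commands": [0, 0, -0.045, 0, 0, 0, 0, 0, 0, -0.04, 0, 0, 0, 0, 0, 0, -0.014, 0, 0, 0, 0, 0, 0, -0.004, 0, 0, 0, 0, 0, 0, 0, 0, 0, 0, 0, 0, 0, 0, 0, 0, 0, 85, 0, 0, 0, 0, 0, 0, 85, 0, 0, 0, 0, 0, 0, 85, 0, 0, 0.04, 0, 0, 0, 85, 0, 0, 0.05, 0, 0, 0, 85]
}}

```text
t: 19.45
eef_pos: [0.5367, -0.295, 0.121]
orientation: [-0.002, -0.194, 0.981, 0.002]
force: [0.7, -1.2, -0.2]
width: 0.0724
gripper_force: 0.0
```

{"api": "step_arm", "payload": {
  "commands": [-0.01, 0.03, 0.015, 0, 0, 0, 85, -0.015, 0.045, 0, 0, 0, 0, 85, -0.015, 0.045, 0, 0, 0, 0, 85, -0.015, 0.045, 0, 0, 0, 0, 85, -0.015, 0.037, 0, 0, 0, 0, 85, 0, 0, 0, 0, 0, 0, 85, 0, 0, 0, 0, 0, 0, 85]
}}

```text
t: 20.15
eef_pos: [0.4688, -0.0938, 0.1385]
orientation: [0.001, -0.195, 0.981, -0.001]
force: [0.5, 0.7, -0.3]
width: 0.0726
gripper_force: 0.0
```

Run:
```python
from h import *
pose();w=wcloud();s=cloud('side')
for n,c in dict(red=(.4674,-.092),orange=(.5384,-.296),green=(.622,-.287)).items():
    print(n,tin(*w,c),'S',*label(*s,c),'W',*label(*w,c))
```

```text
TCP [ 0.4688 -0.0938  0.1385] Y 112.5 w 0.0726 q6 -133
red (array([ 0.4679, -0.0939]), 0.0318, np.int64(9046)) S label (63, np.float64(-77.0), np.float64(-65.0), np.float64(-33.0)) wall (385, np.float64(-194.0), np.float64(-114.0), np.float64(-44.0)) W label (33, np.float64(-76.0), np.float64(-75.0), np.float64(-70.0)) wall (758, np.float64(-206.0), np.float64(-152.0), np.float64(-75.0))
orange (array([ 0.5404, -0.2967]), 0.0328, np.int64(4283)) S label (145, np.float64(-108.0), np.float64(-87.0), np.float64(-57.0)) wall (399, np.float64(-208.0), np.float64(-121.0), np.float64(-62.0)) W label (0,) wall (2453, np.float64(56.0), np.float64(124.0), np.float64(196.0))
green (array([ 0.6214, -0.2872]), 0.0327, np.int64(3144)) S label (137, np.float64(-133.0), np.float64(-92.0), np.float64(-66.0)) wall (388, np.float64(-201.0), np.float64(-126.0), np.float64(-65.0)) W label (29, np.float64(-209.0), np.float64(-112.0), np.float64(-36.0)) wall (2368, np.float64(73.0), np.float64(145.0), np.float64(217.0))
```

{"api": "step_arm", "payload": {
  "commands": [-0.001, 0, -0.03, 0, 0, 0, 85, 0, 0, -0.04, 0, 0, 0, 85, 0, 0, -0.03, 0, 0, 0, 85, 0, 0, -0.007, 0, 0, 0, 85, 0, 0, 0, 0, 0, 0, 0, 0, 0, 0, 0, 0, 0, 0, 0, 0, 0, 0, 0, 0, 0, 0, 0, 0, 0, 0, 0, 0]
}}

```text
t: 21.05
eef_pos: [0.4683, -0.0945, 0.0316]
orientation: [0.001, -0.194, 0.981, -0.001]
force: [-0.2, 0.6, -3.4]
width: 0.0609
gripper_force: 65.4
```

{"api": "step_arm", "payload": {
  "commands": [0, 0, 0.04, 0, 0, 0, 0, 0, 0, 0.04, 0, 0, -7, 0, -0.003, -0.035, 0.025, 0, 0, -7, 0, -0.003, -0.045, 0, 0, 0, -7, 0, -0.003, -0.045, 0, 0, 0, -7, 0, -0.003, -0.045, 0, 0, 0, -6, 0, -0.002, -0.04, 0, 0, 0, 0, 0, 0, 0, 0, 0, 0, 0, 0, 0, 0, 0, 0, 0, 0, 0]
}}

```text
t: 21.95
eef_pos: [0.4532, -0.3047, 0.1357]
orientation: [0.0, 0.102, 0.995, 0.0]
force: [-0.5, 1.6, -2.7]
width: 0.0609
gripper_force: 67.2
```

```bash
python3 -c "
from h import *
pose()"
```

```text
TCP [ 0.4532 -0.3047  0.1357] Y 78.3 w 0.0609 q6 -120
```

{"api": "step_arm", "payload": {
  "commands": [0, 0, -0.045, 0, 0, 0, 0, 0, 0, -0.04, 0, 0, 0, 0, 0, 0, -0.014, 0, 0, 0, 0, 0, 0, -0.004, 0, 0, 0, 0, 0, 0, 0, 0, 0, 0, 0, 0, 0, 0, 0, 0, 0, 85, 0, 0, 0, 0, 0, 0, 85, 0, 0, 0, 0, 0, 0, 85, 0, 0, 0.04, 0, 0, 0, 85, 0, 0, 0.05, 0, 0, 0, 85]
}}

```text
t: 22.95
eef_pos: [0.4518, -0.3028, 0.1212]
orientation: [-0.002, 0.101, 0.995, 0.002]
force: [1.2, -1.0, 0.5]
width: 0.0726
gripper_force: 0.0
```

{"api": "step_arm", "payload": {
  "commands": [-0.01, 0.04, 0.03, 0, 0, 0, 0, -0.01, 0.04, 0.03, 0, 0, 0, 0, -0.01, 0.04, 0.03, 0, 0, 0, 0, 0, 0, 0, 0, 0, 0, 0]
}}

```text
t: 23.35
eef_pos: [0.4258, -0.1849, 0.2172]
orientation: [0.005, 0.1, 0.995, -0.002]
force: [0.5, -1.1, 1.7]
width: 0.0138
gripper_force: 0.0
```

Run:
```python
from h import *
pose();w=wcloud();s=cloud('side')
for n,c in dict(red=(.453,-.305),orange=(.5384,-.296),green=(.622,-.287)).items():
    print(n,tin(*w,c),'S',*label(*s,c))
im,W=top(dict(blue=(150,190,250,270,.07,.13),red=(150,130,260,190,.07,.13)))
for n,c in dict(red=(.453,-.305),orange=(.5384,-.296),green=(.622,-.287)).items(): print(n,tin(im,W,c))
cv2.imwrite('pics/s2.png',cv2.resize(s[0][270:400,300:520],None,fx=3,fy=3))
```

```text
TCP [ 0.4258 -0.1849  0.2172] Y 78.6 w 0.0138 q6 -111
red (array([ 0.4569, -0.3055]), 0.0327, np.int64(3843)) S label (142, np.float64(-102.0), np.float64(-82.0), np.float64(-57.0)) wall (371, np.float64(-199.0), np.float64(-114.0), np.float64(-60.0))
orange (array([ 0.4939, -0.2915]), 0.0276, np.int64(563)) S label (154, np.float64(-109.0), np.float64(-87.0), np.float64(-61.0)) wall (398, np.float64(-204.0), np.float64(-120.0), np.float64(-62.0))
green None S label (140, np.float64(-128.0), np.float64(-92.0), np.float64(-64.0)) wall (386, np.float64(-196.0), np.float64(-125.0), np.float64(-63.0))
blue 2738 [567.7 228.5] [ 81.2 151.1] 3.51 0.0882
red 2058 [682.1 234. ] [ 65.9 151.3] 1.73 0.0884
red (array([ 0.4901, -0.3138]), 0.0317, np.int64(96))
orange (array([ 0.5409, -0.2949]), 0.0327, np.int64(683))
green (array([ 0.6205, -0.2866]), 0.0321, np.int64(674))
```

View pics/s2.png

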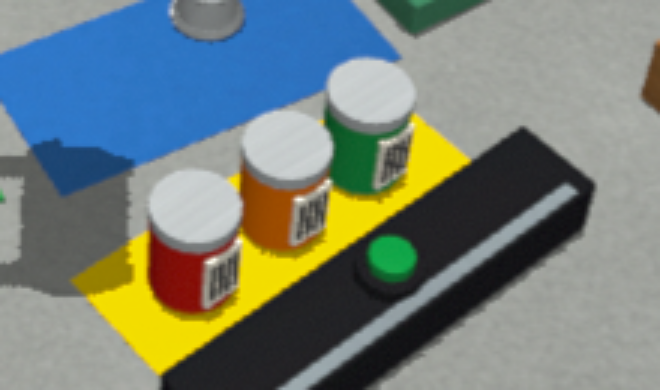

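Red at (222,275), orange at (312,215) and green at (393,155) stand upright in the bay with labels towards the red window, at about −80°, −85° and −89° against −84°. The button centre is at (390,262). Now pressing it.

{"api": "step_arm", "payload": {
  "commands": [0.0245, -0.0425, 0, 0, 0, 0, 0, 0.0245, -0.0425, 0, 0, 0, 0, 0, 0.0245, -0.0425, 0, 0, 0, 0, 0, 0.0245, -0.0425, 0, 0, 0, 0, 0, 0.0245, -0.0425, 0, 0, 0, 0, 0, 0, 0, -0.045, 0, 0, 0, 0, 0, 0, -0.045, 0, 0, 0, 0, 0, 0, -0.03, 0, 0, 0, 0, 0, 0, 0, 0, 0, 0, 0, 0, 0, 0, 0, 0, 0, 0]
}}

```text
t: 24.5
eef_pos: [0.5455, -0.3993, 0.0888]
orientation: [-0.001, 0.102, 0.995, 0.001]
force: [0.9, 0.5, 0.9]
width: -0.0003
gripper_force: 0.0
```

Run:
```python
from h import *
pose();s=cloud('side');im,W=cloud('top')
for n,c in dict(red=(.453,-.305),orange=(.5384,-.296),green=(.622,-.287)).items():
    print(n,'S',*label(*s,c),tin(im,W,c))
cv2.imwrite('pics/s3.png',cv2.resize(s[0][270:400,300:520],None,fx=3,fy=3))
```

```text
TCP [ 0.5455 -0.3993  0.0888] Y 78.3 w -0.0003 q6 -121
red S label (145, np.float64(-102.0), np.float64(-83.0), np.float64(-57.0)) wall (378, np.float64(-201.0), np.float64(-113.0), np.float64(-60.0)) (array([ 0.4555, -0.3046]), 0.0319, np.int64(692))
orange S label (147, np.float64(-108.0), np.float64(-87.0), np.float64(-60.0)) wall (404, np.float64(-206.0), np.float64(-121.0), np.float64(-60.0)) (array([ 0.5395, -0.2947]), 0.0322, np.int64(682))
green S label (3, np.float64(157.0), np.float64(168.0), np.float64(175.0)) wall (163, np.float64(-208.0), np.float64(-159.0), np.float64(-122.0)) (array([ 0.62  , -0.2865]), 0.0324, np.int64(678))
```

View pics/s3.png

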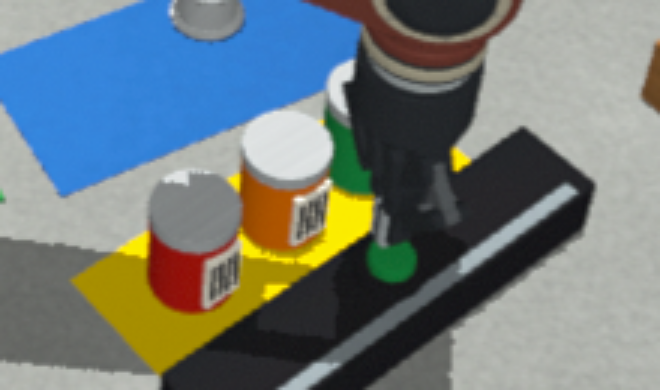

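All three tins are unmoved, and the closed fingertips are over the green button (390,262). Pressing down slowly.

{"api": "step_arm", "payload": {
  "commands": [0.002, 0, -0.01, 0, 0, 0, 0, 0, 0, -0.006, 0, 0, 0, 0, 0, 0, -0.004, 0, 0, 0, 0, 0, 0, -0.003, 0, 0, 0, 0, 0, 0, -0.002, 0, 0, 0, 0, 0, 0, 0, 0, 0, 0, 0]
}}

```text
t: 25.2
eef_pos: [0.5487, -0.3989, 0.0663]
orientation: [0.0, 0.101, 0.995, -0.0]
force: [-0.9, 1.7, 4.1]
width: -0.0004
gripper_force: 1.9
```

{"api": "step_arm", "payload": {
  "commands": [0, 0, -0.002, 0, 0, 0, 0, 0, 0, -0.002, 0, 0, 0, 0, 0, 0, 0, 0, 0, 0, 0, 0, 0, 0, 0, 0, 0, 0]
}}

```text
t: 25.6
eef_pos: [0.5488, -0.3991, 0.0658]
orientation: [-0.0, 0.101, 0.995, 0.0]
force: [-7.6, 6.2, 18.6]
width: 0.0001
gripper_force: 9.3
```

The button is hard down (force 19 N at the stop). Letting it up, and checking the tins at once.

{"api": "step_arm", "payload": {
  "commands": [0, 0, 0.03, 0, 0, 0, 0, 0, 0, 0.045, 0, 0, 0, 0, 0, 0.04, 0.03, 0, 0, 0, 85, -0.03, 0.04, 0, 0, 0, 0, 85, -0.03, 0.02, 0, 0, 0, 0, 85, -0.03, 0, 0, 0, 0, 0, 85, 0, 0, 0, 0, 0, 0, 85, 0, 0, 0, 0, 0, 0, 85]
}}

```text
t: 26.4
eef_pos: [0.4584, -0.299, 0.1665]
orientation: [0.0, 0.102, 0.995, -0.0]
force: [0.1, 0.7, -0.7]
width: 0.0725
gripper_force: 0.0
```

Run:
```python
from h import *
pose();s=cloud('side');im,W=cloud('top')
for n,c in dict(red=(.4555,-.3046),orange=(.5384,-.296),green=(.622,-.287)).items():
    print(n,'S',*label(*s,c),tin(im,W,c))
w=wcloud();print(tin(*w,(.4555,-.3046)))
```

```text
TCP [ 0.4584 -0.299   0.1665] Y 78.3 w 0.0725 q6 -119
red S label (141, np.float64(-106.0), np.float64(-87.0), np.float64(-62.0)) wall (408, np.float64(-199.0), np.float64(-122.0), np.float64(-63.0)) (array([ 0.4603, -0.2914]), 0.0282, np.int64(123))
orange S label (143, np.float64(-109.0), np.float64(-87.0), np.float64(-59.0)) wall (404, np.float64(-207.0), np.float64(-123.0), np.float64(-61.0)) (array([ 0.5402, -0.2947]), 0.0319, np.int64(685))
green S label (138, np.float64(-134.0), np.float64(-94.0), np.float64(-64.0)) wall (382, np.float64(-200.0), np.float64(-125.0), np.float64(-62.0)) (array([ 0.6203, -0.2863]), 0.0325, np.int64(673))
(array([ 0.4567, -0.3061]), 0.0317, np.int64(7184))
```

{"api": "step_arm", "payload": {
  "commands": [0.035, -0.028, 0, 0, 0, 0, 0, 0.035, -0.028, 0, 0, 0, 0, 0, 0.035, -0.028, 0, 0, 0, 0, 0, 0.035, -0.028, 0, 0, 0, 0, 0, 0, 0, 0, 0, 0, 0, 0, 0, 0, 0, 0, 0, 0, 0]
}}

```text
t: 27.15
eef_pos: [0.5992, -0.4113, 0.1645]
orientation: [-0.001, 0.101, 0.995, 0.001]
force: [0.3, 0.4, 0.9]
width: -0.0002
gripper_force: 0.0
```

Run:
```python
from h import *
pose();im,W=wcloud();cv2.imwrite('pics/w4.png',im);h=cv2.cvtColor(im,cv2.COLOR_BGR2HSV).astype(int)
for n,c in dict(red=(.456,-.3055),orange=(.5399,-.2957),green=(.621,-.287)).items():
    t=tin(im,W,c);c=t[0] if t else c;print(n,t,*label(im,W,c))
# red window line direction
m=((h[...,0]<8)|(h[...,0]>172))&(h[...,1]>120)&(W[...,2]>.015)&(W[...,2]<.045)&(abs(W[...,1]+.366)<.03)
p=W[m][:,:2].astype(np.float32);print(m.sum(),cv2.fitLine(p,cv2.DIST_HUBER,0,.01,.01).ravel())
```

```text
TCP [ 0.5992 -0.4113  0.1645] Y 78.4 w -0.0002 q6 -119
red (array([ 0.4576, -0.3065]), 0.0318, np.int64(4124)) label (691, np.float64(-109.0), np.float64(-80.0), np.float64(-56.0)) wall (1551, np.float64(-109.0), np.float64(-56.0), np.float64(13.0))
orange (array([ 0.5412, -0.2968]), 0.0319, np.int64(6818)) label (674, np.float64(-113.0), np.float64(-87.0), np.float64(-62.0)) wall (1191, np.float64(-154.0), np.float64(-94.0), np.float64(-36.0))
green (array([ 0.6216, -0.2882]), 0.032, np.int64(5678)) label (649, np.float64(-113.0), np.float64(-93.0), np.float64(-61.0)) wall (1780, np.float64(-191.0), np.float64(-123.0), np.float64(-62.0))
211 [ 0.9954277   0.09551755  0.5446576  -0.36718732]
```

View pics/w4.png

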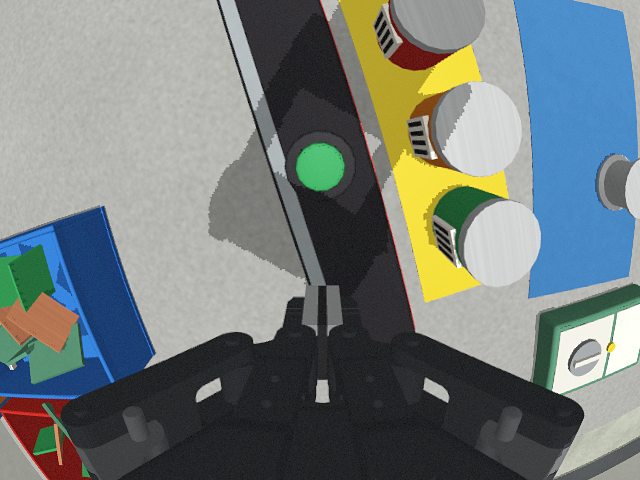

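The red (390,35), orange (418,138) and green (445,240) labels all face the window: −82°, −87° and about −88° against −84.5°. So the press counted. Now the tins go back, green first.

{"api": "step_arm", "payload": {
  "commands": [0.0075, 0.041, 0, 0, 0, 0, 85, 0.0075, 0.041, 0, 0, 0, 0, 85, 0.007, 0.0415, 0, 0, 0, 0, 85, 0, 0, -0.025, 0, 0, 0, 85, 0, 0, 0, 0, 0, 0, 85, 0, 0, 0, 0, 0, 0, 85]
}}

```text
t: 27.8
eef_pos: [0.6196, -0.287, 0.1417]
orientation: [-0.0, 0.101, 0.995, 0.0]
force: [0.4, 0.3, 0.5]
width: 0.0723
gripper_force: 0.0
```

{"api": "step_arm", "payload": {
  "commands": [0.0015, -0.0005, -0.03, 0, 0, 0, 85, 0, 0, -0.04, 0, 0, 0, 85, 0, 0, -0.03, 0, 0, 0, 85, 0, 0, -0.01, 0, 0, 0, 85, 0, 0, 0, 0, 0, 0, 0, 0, 0, 0, 0, 0, 0, 0, 0, 0, 0, 0, 0, 0, 0, 0, 0, 0, 0, 0, 0, 0, 0, 0, 0.045, 0, 0, 0, 0, 0, 0, 0.045, 0, 0, 0, 0]
}}

```text
t: 28.8
eef_pos: [0.6206, -0.2871, 0.1207]
orientation: [-0.002, 0.101, 0.995, 0.001]
force: [1.7, -0.4, -2.0]
width: 0.0612
gripper_force: 66.7
```

{"api": "step_arm", "payload": {
  "commands": [0.015, 0.038, 0.012, 0, 0, 0, 0, 0.016, 0.039, 0, 0, 0, 0, 0, 0.016, 0.04, 0, 0, 0, 0, 0, 0, 0, 0, 0, 0, 0, 0, 0, 0, 0, 0, 0, 0, 0]
}}

```text
t: 29.3
eef_pos: [0.6693, -0.1699, 0.1342]
orientation: [0.0, 0.1, 0.995, -0.0]
force: [0.5, 0.7, -2.8]
width: 0.0607
gripper_force: 67.0
```

{"api": "step_arm", "payload": {
  "commands": [0, 0, -0.045, 0, 0, 0, 0, 0, 0, -0.04, 0, 0, 0, 0, 0, 0, -0.013, 0, 0, 0, 0, 0, 0, -0.003, 0, 0, 0, 0, 0, 0, 0, 0, 0, 0, 0, 0, 0, 0, 0, 0, 0, 85, 0, 0, 0, 0, 0, 0, 85, 0, 0, 0, 0, 0, 0, 85, 0, 0, 0.04, 0, 0, 0, 85, 0, 0, 0.05, 0, 0, 0, 85]
}}

```text
t: 30.3
eef_pos: [0.6668, -0.1701, 0.1204]
orientation: [-0.003, 0.101, 0.995, 0.001]
force: [1.5, -0.5, 0.2]
width: 0.0724
gripper_force: 0.0
```

{"api": "step_arm", "payload": {
  "commands": [-0.025, -0.025, 0.015, 0, 0, 0, 85, -0.035, -0.034, 0, 0, 0, 0, 85, -0.035, -0.034, 0, 0, 0, 0, 85, -0.034, -0.033, 0, 0, 0, 0, 85, 0, 0, 0, 0, 0, 0, 85, 0, 0, 0, 0, 0, 0, 85]
}}

```text
t: 30.9
eef_pos: [0.5397, -0.2979, 0.1385]
orientation: [0.001, 0.102, 0.995, -0.0]
force: [-0.2, 0.3, 0.5]
width: 0.0722
gripper_force: 0.0
```

Run:
```python
from h import *
pose();im,W=wcloud()
for n,c in dict(red=(.456,-.3055),orange=(.5405,-.2962),green=(.669,-.17)).items(): print(n,tin(im,W,c))
im,W=cloud('top');print(tin(im,W,(.669,-.17)))
```

```text
TCP [ 0.5397 -0.2979  0.1385] Y 78.2 w 0.0722 q6 -114
red (array([ 0.457 , -0.3062]), 0.0317, np.int64(10239))
orange (array([ 0.5409, -0.2966]), 0.0317, np.int64(8984))
green (array([ 0.6874, -0.1785]), 0.0257, np.int64(137))
(array([ 0.67  , -0.1714]), 0.0319, np.int64(664))
```

{"api": "step_arm", "payload": {
  "commands": [0.001, 0.0015, -0.03, 0, 0, 0, 85, 0, 0, -0.04, 0, 0, 0, 85, 0, 0, -0.03, 0, 0, 0, 85, 0, 0, -0.007, 0, 0, 0, 85, 0, 0, 0, 0, 0, 0, 0, 0, 0, 0, 0, 0, 0, 0, 0, 0, 0, 0, 0, 0, 0, 0, 0, 0, 0, 0, 0, 0, 0, 0, 0.045, 0, 0, 0, 0, 0, 0, 0.045, 0, 0, 0, 0]
}}

```text
t: 32.0
eef_pos: [0.5396, -0.2946, 0.12]
orientation: [-0.002, 0.101, 0.995, 0.001]
force: [2.0, -1.8, -1.6]
width: 0.0609
gripper_force: 66.7
```

{"api": "step_arm", "payload": {
  "commands": [0.001, 0.045, 0.012, 0, 0, 0, 0, 0.001, 0.048, 0, 0, 0, 0, 0, 0.002, 0.048, 0, 0, 0, 0, 0, 0, 0, 0, 0, 0, 0, 0, 0, 0, 0, 0, 0, 0, 0]
}}

```text
t: 32.5
eef_pos: [0.5452, -0.1536, 0.1333]
orientation: [0.001, 0.1, 0.995, -0.0]
force: [0.2, -0.4, -2.1]
width: 0.0605
gripper_force: 67.4
```

{"api": "step_arm", "payload": {
  "commands": [0, 0, -0.045, 0, 0, 0, 0, 0, 0, -0.04, 0, 0, 0, 0, 0, 0, -0.012, 0, 0, 0, 0, 0, 0, -0.003, 0, 0, 0, 0, 0, 0, 0, 0, 0, 0, 0, 0, 0, 0, 0, 0, 0, 85, 0, 0, 0, 0, 0, 0, 85, 0, 0, 0, 0, 0, 0, 85, 0, 0, 0.04, 0, 0, 0, 85, 0, 0, 0.05, 0, 0, 0, 85]
}}

```text
t: 33.5
eef_pos: [0.5431, -0.1536, 0.1214]
orientation: [-0.003, 0.101, 0.995, 0.001]
force: [0.8, -0.2, 0.8]
width: 0.0725
gripper_force: 0.0
```

{"api": "step_arm", "payload": {
  "commands": [-0.018, -0.03, 0.015, 0, 0, 0, 85, -0.023, -0.041, 0, 0, 0, 0, 85, -0.023, -0.041, 0, 0, 0, 0, 85, -0.023, -0.04, 0, 0, 0, 0, 85, 0, 0, 0, 0, 0, 0, 85, 0, 0, 0, 0, 0, 0, 85]
}}

```text
t: 34.1
eef_pos: [0.4579, -0.3073, 0.1385]
orientation: [0.001, 0.102, 0.995, -0.0]
force: [0.3, 0.6, 0.1]
width: 0.0725
gripper_force: 0.0
```

Run:
```python
from h import *
pose();im,W=wcloud()
print(tin(im,W,(.457,-.306)))
im,W=cloud('top')
for c in((.669,-.17),(.545,-.154)):print(tin(im,W,c))
```

```text
TCP [ 0.4579 -0.3073  0.1385] Y 78.2 w 0.0725 q6 -120
(array([ 0.4568, -0.306 ]), 0.0318, np.int64(9093))
(array([ 0.6701, -0.1716]), 0.0321, np.int64(664))
(array([ 0.5477, -0.1554]), 0.032, np.int64(672))
```

{"api": "step_arm", "payload": {
  "commands": [-0.001, 0.001, -0.03, 0, 0, 0, 85, 0, 0, -0.04, 0, 0, 0, 85, 0, 0, -0.03, 0, 0, 0, 85, 0, 0, -0.007, 0, 0, 0, 85, 0, 0, 0, 0, 0, 0, 0, 0, 0, 0, 0, 0, 0, 0, 0, 0, 0, 0, 0, 0, 0, 0, 0, 0, 0, 0, 0, 0, 0, 0, 0.045, 0, 0, 0, 0, 0, 0, 0.045, 0, 0, 0, 0]
}}

```text
t: 35.2
eef_pos: [0.4558, -0.3044, 0.1202]
orientation: [-0.002, 0.101, 0.995, 0.001]
force: [1.3, -1.1, -2.7]
width: 0.0609
gripper_force: 66.7
```

{"api": "step_arm", "payload": {
  "commands": [0.003, 0.045, 0.012, 0, 0, 0, 0, 0.005, 0.048, 0, 0, 0, 0, 0, 0.005, 0.048, 0, 0, 0, 0, 0, 0.005, 0.048, 0, 0, 0, 0, 0, 0, 0.009, 0, 0, 0, 0, 0, 0, 0, 0, 0, 0, 0, 0, 0, 0, 0, 0, 0, 0, 0]
}}

```text
t: 35.9
eef_pos: [0.4752, -0.1082, 0.1331]
orientation: [0.0, 0.101, 0.995, -0.0]
force: [-0.0, 0.1, -2.6]
width: 0.0611
gripper_force: 67.3
```

{"api": "step_arm", "payload": {
  "commands": [0, 0, -0.045, 0, 0, 0, 0, 0, 0, -0.04, 0, 0, 0, 0, 0, 0, -0.012, 0, 0, 0, 0, 0, 0, -0.003, 0, 0, 0, 0, 0, 0, 0, 0, 0, 0, 0, 0, 0, 0, 0, 0, 0, 85, 0, 0, 0, 0, 0, 0, 85, 0, 0, 0, 0, 0, 0, 85, 0, 0, 0.04, 0, 0, 0, 85, 0, 0, 0.05, 0, 0, 0, 85]
}}

```text
t: 36.9
eef_pos: [0.4731, -0.1066, 0.1217]
orientation: [-0.003, 0.101, 0.995, 0.001]
force: [0.9, -0.2, 0.2]
width: 0.0724
gripper_force: 0.0
```

{"api": "step_arm", "payload": {
  "commands": [-0.02, 0.03, 0.03, 0, 0, 0, 85, -0.02, 0.035, 0.03, 0, 0, 0, 85, 0, 0.04, 0.02, 0, 0, 0, 85, 0, 0.045, 0, 0, 0, 0, 85, 0, 0.045, 0, 0, 0, 0, 85, 0, 0, 0, 0, 0, 0, 85, 0, 0, 0, 0, 0, 0, 85, 0, 0, 0, 0, 0, 0, 85]
}}

```text
t: 37.7
eef_pos: [0.4352, 0.0868, 0.2028]
orientation: [0.0, 0.102, 0.995, -0.0]
force: [-0.4, -0.0, -0.2]
width: 0.0726
gripper_force: 0.0
```

Run:
```python
from h import *
pose();im,W=top(dict(blue=(150,190,250,270,.07,.13),red=(150,130,260,190,.07,.13),go=(490,225,520,255,.055,.1)))
a=np.radians(-4.8);R=np.array([[np.cos(a),np.sin(a)],[-np.sin(a),np.cos(a)]])
for n,c in dict(green=(.669,-.17),orange=(.545,-.154),red=(.475,-.108)).items():
    t=tin(im,W,c);print(n,t,'mat',(R@(t[0]-[.5734,-.1333])).round(3))
s=cloud('side')[0];cv2.imwrite('pics/s4.png',s)
```

```text
TCP [0.4352 0.0868 0.2028] Y 78.3 w 0.0726 q6 -77
blue 2727 [567.9 228.6] [ 81.9 151. ] 3.52 0.0882
red 2066 [680.4 234.4] [ 66.8 150.8] 3.22 0.0882
go 381 [ 548.4 -402. ] [47.1 52.5] 38.73 0.0654
green (array([ 0.67  , -0.1709]), 0.032, np.int64(671)) mat [ 0.099 -0.029]
orange (array([ 0.547 , -0.1552]), 0.0316, np.int64(673)) mat [-0.024 -0.024]
red (array([ 0.4769, -0.1083]), 0.0315, np.int64(681)) mat [-0.098  0.017]
```

View pics/s4.png

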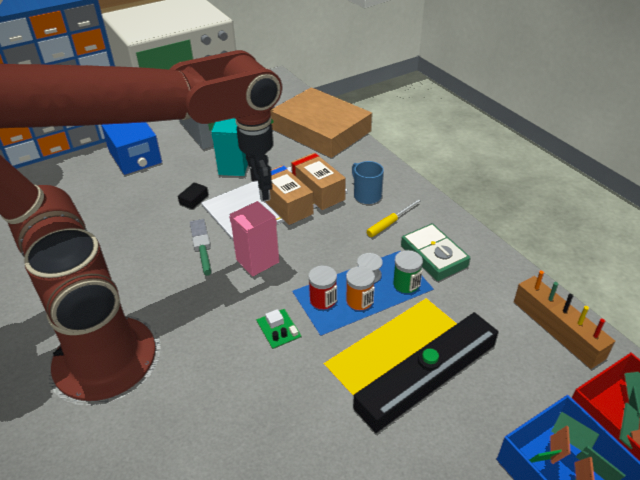

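Everything is as asked: cartons lying label up at (290,195) and (320,180), and the tins upright on the mat at (323,288), (361,290) and (408,272). The bystanders are unmoved and the gripper is clear. Handing in.

```bash
python3 -c "
from cell import finish_job
print(finish_job())"
```

```text
the job is handed in; nothing more can be done
None
```

The job is handed in, with no verdict shown: both cartons lie label up and square on the plate, the button was pressed to its stop with all three tins facing the scanner in the bay, and the tins stand back on the mat, all checked in the camera images.

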